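# Roll a pipe offcut up the soldering ramp past its catch

## Robot

A 6-joint arm with a two-finger parallel gripper is mounted at the origin on a cart in front of the work surface, level with it; the furniture and walls round the work are solid. World frame = base frame: x ahead of the robot, y to its left, z up, the work surface at z = 0. Lengths are in mm, angles in rad, forces in N, time in s.
With the tool pointing down it reaches from about 275 to 750 mm from the base axis. Payload 10.2 kg.
Tool frame: the origin (TCP) lies at the very end of the fingers, on their centre line; the grasp point (between the pads) lies 19 mm behind it (ctrl.hold_point_z is the distance from the TCP to the grasp point, in mm); z points along the fingers, y is the direction in which the jaws open and shut (so a half turn about z gives the same grasp; the last joint's range is limited). The gripper opens to 85 mm and grips with 20 to 120 N. Pads are 22 mm wide; open, the fingers measure 114 mm over their backs; the gripper's body (76 mm by 85 mm) begins 54 mm behind the grasp point. The pads swing forward as they close: fully open they stand 13 mm farther back than shut.
Start: joints at [-1.485, 0.313, 1.498, -0, 1.331, -0.223], TCP at [159.543, -500.177, 231.294] pointing down, gripper open.
Joint ranges: [-2.94, 2.94], [-0.97, 2.17], [0.19, 2.56], [-1.23, 4.37], [0.02, 3.11], [-2.88, 2.88]. Speed limits (rad/s): [2.39, 2.39, 3.01, 3.14, 3.14, 3.14].

## Interface

Orientations are given as a unit quaternion [w, x, y, z].
In Python, from rig import readout, cams, workorder, spotter, ctrl gives the robot as it stands.
- The arm moves only by the tool step_arm, never from a script. Its argument "plan" is text: rows parted by semicolons, each of 5 numbers parted by spaces: the shift along the tool's x, y, z in cm, then the turn about the tool's z in degrees, then the opening in per cent of the stroke, from 0 (shut) to 100 (fully open). In form: x y z twist gripper; .... A call has 1 to 10 rows; each row is the pose to reach, as a shift and turn from the pose commanded when the call began, along the tool's axes at that moment; what a row does not reach only later rows make up. A row lasts 1/10 s, in which the tool goes at most 50 mm and 8.59 degrees, less where a joint would pass 70% of its speed; a pose out of reach is approached as far as the arm can. A call with a gripper value outside its range is refused whole. The fingers move at their own pace and stop on an object; "grip_force" is the grip in N (left out, the last holds). Time passes only in rows, so rows that repeat a pose let the fingers close. It gives the time, the measured TCP pose, the force and the opening at its end, in the units of the state.
- readout.sense(): the state, without advancing time (a new reading comes with each control period).
- cams.capture(name): name is "scene" or "top"; returns (picture, depth): 384x512x3 uint8, red, green, blue; 384x512 float32, mm along the optical axis (not along the pixel's ray), 0 where there is no reading.
- cams.camera_info(name): a dict with "vfov" (degrees; the focal length in pixels is half the picture's height over the tangent of half this angle, whatever the lens; pixels are square), "cx", "cy" (the principal point, pixels), "rvec" (rotation vector, rad) and "tvec" (3), from world to camera coordinates, as OpenCV has them. Camera axes: x right, y down, z forward; pixel columns grow to the right and rows downward; lengths in mm; the calibration is good to about 2 mm. A picture is of the moment at which its call begins. camera_info takes no time and is no camera call.
- workorder.finish_job(): hands the job in, once; it reports no verdict.
Trained networks look in the newest picture that a camera, given by its name, has taken for a name from the list of things; names that differ only in an ending like _2 or _b are one class to them, and where a whole thing is asked for, a point or a joint stands for the part that bears it (a point fixed in the world has none). Each returns a list of dicts, best first, with "conf" (0 to 1); they miss things now and then, are a little off and sometimes report something else, mostly with a low value. They report only what shows in the picture. A call takes as long as a camera call. They do not tell look-alikes from the thing itself.
- spotter.regions_of(camera, target): "pixels" (384x512 bool, what is visible of it) and "extent" ([centre column, centre row, width, height] in pixels, round what is visible of it).
The state is a dict: "time_s": time; "joints": joint angles; "dq": joint speeds; "tau": joint torques, N m; "eef_pos": TCP position; "ee_rot": TCP orientation; "force": force on the tool from outside, world axes, zero at the start; "wrist_torque": the same for the moment, N m; "grip_width": opening from 0.0 (shut) to 1.0 (fully open).
Only numpy, scipy, OpenCV 4.12 (cv2) and the standard library are available. Lean on these libraries where they do the work, as an engineer would, in place of code of your own. Each camera call takes 0.05 s, during which the arm holds its last target. There are 200 camera calls.

## Task

Load the large copper pipe offcut, which lies on its side on the bench in front of the soldering ramp: with the fingertips push it squarely into the flared mouth of the sloped gutter and roll it up, over the brass spring catch, until the catch has sprung up behind it and it stays there by itself between the catch and the end stop. Push it gently and only push it: do not pinch it, lift it or carry it. Do not shift the small standing pipe, the tin, the wooden clamp and the other things around the ramp.

Things in the scene. Friction and masses are not known exactly. Their poses are not given: they have to be found in the camera images.
- pipe: Large copper pipe offcut on its side on the bench (z = 0) before the ramp: 42 mm outside diameter, 70 mm long, about 0.1 kg. Its ends count as closed. Origin: its centre, on the axis, so 21 mm above what it lies on. Its y axis runs along the pipe; x and z turn as it rolls. It starts up to 0.3 rad askew. It stays where it is left on the level bench, but rolls back down the slope when let go.
- gutter: Fixed sloped gutter of folded sheet metal, 161 mm long, rising at 12 degrees (0.209 rad) to an end stop with a firebrick behind. Origin: at bench height, middle of the floor's lower edge (the mouth). x runs up the slope along the floor, y across it, z square to it; the floor's face is z = 0. Walls at y = +-39 mm, 2 mm thick, 14 mm high (32 mm high beyond x = 131 mm), inner width 78 mm.
- flare (a point): Point on the bench, on the gutter's middle line, 62 mm before the mouth, where the entrance is widest: two fixed guides, 14 mm high, stand upright on the bench and narrow from 106 mm apart here to 78 mm apart at the mouth. The pipe starts 90 to 125 mm before the mouth, up to 14 mm to either side of the middle line.
- stop_face (a point): Middle of the end stop's face at the top of the gutter, at x = 159 mm and z = 16 mm of the gutter; a plate 32 mm high right across it. The pipe touches it with its centre at x = 138 mm of the gutter, has cleared the catch when its centre is beyond about 131 mm, and when let go rolls back a few mm and rests against the catch.
- catch (a joint): Spring catch: brass leaf 23 mm wide in the middle of the gutter's floor, pivoted at x = 70 mm of the gutter, rising uphill to an edge 7 mm above the floor at x = 115 mm. 0 rad: up (its spring keeps it there); 0.134 rad: pressed down flush. The pipe's weight presses it down as it rolls over from below and it springs up behind the pipe; about 0.5 N on its edge presses it down.
- short_pipe: Small copper pipe offcut, 28 mm diameter, 50 mm tall, standing on end on the bench beside the ramp (a bystander). Origin: its centre, 25 mm above the bench.
- tin: Round aluminium screw tin, 76 mm diameter, 32 mm tall, on the bench beside the ramp (a bystander). Origin: centre of its underside.
- clamp: Wooden ring clamp (small hand vice), 139 x 34 x 22 mm, lying on the bench on the robot's side of the ramp, along its own x (a bystander). Origin: centre of its underside.
Mind the look-alikes: they are no part of the job. Leave any purple or turquoise look-alike of the pipe alone.

How it is judged:
By the outcome, as a careful person would: the job done as asked, in the order asked, and still so for the second after the job is handed in, with the robot touching nothing.
It also fails if it takes over 51 s, if anything falls off the work surface, if the arm or the gripper's body presses on something with over 40 N, if the wrist force passes 120 N, or if a joint passes its speed limit or range.

## Working session

There is one attempt and no reset: what is moved stays moved. The work goes in short steps, Python scripts to look and compute and a tool call to move; the robot and the scene stay as the last step left them, time stands still between calls to the robot, and variables do not carry over. Pictures are saved under pics/ and viewed, about 8 in all and at most 12, crops included, and the job is handed in when it is done.

Besides the shell and the picture viewer there is one more tool, called after "Call:" as name(argument=value, ...), one argument or row to a line, values as JSON. step_arm: Moves the arm, as the interface text tells. Its arguments: {"type":"object","properties":{"plan":{"type":"string"},"grip_force":{"type":"number"}},"required":["plan"]}

```bash
mkdir -p pics; ls; cat > h.py <<'E'
import numpy as np, cv2
from rig import readout, cams, workorder, spotter, ctrl
def cam(n):
    i=cams.camera_info(n); f=192/np.tan(np.radians(i['vfov'])/2)
    R=cv2.Rodrigues(np.array(i['rvec'],float))[0]; return f,i['cx'],i['cy'],R,np.array(i['tvec'],float).ravel(),i
def world(n,d):
    f,cx,cy,R,t,_=cam(n); v,u=np.mgrid[:384,:512]
    P=np.stack([(u-cx)/f*d,(v-cy)/f*d,d],-1); return (P-t)@R
def proj(n,p):
    f,cx,cy,R,t,_=cam(n); c=R@np.array(p,float)+t; return [f*c[0]/c[2]+cx,f*c[1]/c[2]+cy]
E
python3 - <<'E'
from h import *
print(readout.sense())
for n in("scene","top"):
    im,d=cams.capture(n); np.savez(f'pics/{n}0.npz',im=im,d=d); print(cams.camera_info(n))
    cv2.imwrite(f'pics/{n}0.png',cv2.resize(im[...,::-1],(800,600)))
    W=world(n,d)
    for t in("pipe","gutter","catch","short_pipe","tin","clamp"):
        for r in spotter.regions_of(n,t):
            m=r['pixels']&(d>0); print(n,t,round(r['conf'],2),np.round(r['extent']),m.sum(),np.round(np.median(W[m],0)),np.round(im[m].mean(0)) if m.any() else 0)
E
```

```text
pics
{'time_s': 0.0, 'joints': array([-1.48536935e+00,  3.13471333e-01,  1.49844064e+00,  1.98599985e-05,
        1.33102367e+00, -2.23392787e-01]), 'dq': array([ 1.60553857e-04,  8.50011116e-05,  3.30957578e-04, -1.92042936e-03,
       -1.28850502e-03, -2.07885072e-03]), 'tau': array([-3.84661776e-03, -4.12272334e+01, -2.59753329e+01, -4.14301130e-04,
        4.04325940e-03, -4.59632204e-06]), 'eef_pos': array([ 159.53944242, -499.89659256,  230.72283071]), 'ee_rot': array([-6.69231508e-04,  9.88102602e-01,  1.53794656e-01,  5.59062315e-05]), 'force': array([-0.1571672 ,  0.28928218,  0.20100694]), 'wrist_torque': array([ 0.00128782,  0.02887738, -0.00833676]), 'grip_width': 1.0001819712764524}
{'vfov': 47.65169473328512, 'cx': 256.52275419322126, 'cy': 184.8342887990687, 'rvec': array([ 1.62749309,  1.68178902, -0.89211192]), 'tvec': array([ 266.38743595, -233.11253833, 1304.67825807])}
scene pipe 0.86 [289. 170.  37.  29.] 608 [ 387. -179.   30.] [ 47. 142. 126.]
scene pipe 0.56 [290. 205.  23.  35.] 707 [ 528. -178.   35.] [180. 104.  62.]
scene gutter 0.81 [204. 196.  85.  50.] 
[... 643 characters left out ...]
top pipe 0.92 [183. 208.  31.  25.] 520 [480. -47.  38.] [140.  76. 146.]
top pipe 0.88 [238. 192.  24.  33.] 506 [ 518. -177.   38.] [201. 127.  86.]
top pipe 0.62 [241. 249.  26.  25.] 478 [ 380. -180.   39.] [ 76. 177. 157.]
top gutter 0.85 [307. 192.  67.  31.] 2184 [ 506. -353.   18.] [231. 224. 203.]
top catch 0.74 [312. 195.  23.  13.] 177 [ 506. -363.   23.] [241. 204. 122.]
top catch 0.73 [285. 144.  10.  16.] 136 [ 646. -296.   26.] [111.  75.  51.]
top short_pipe 0.52 [284. 143.  11.  17.] 153 [ 644. -296.   26.] [113.  78.  52.]
top tin 0.83 [315. 149.  27.  32.] 700 [ 624. -374.   31.] [225. 198. 163.]
top clamp 0.83 [318. 246.  54.  14.] 581 [ 380. -372.   19.] [194. 139.  84.]
```

View pics/scene0.png

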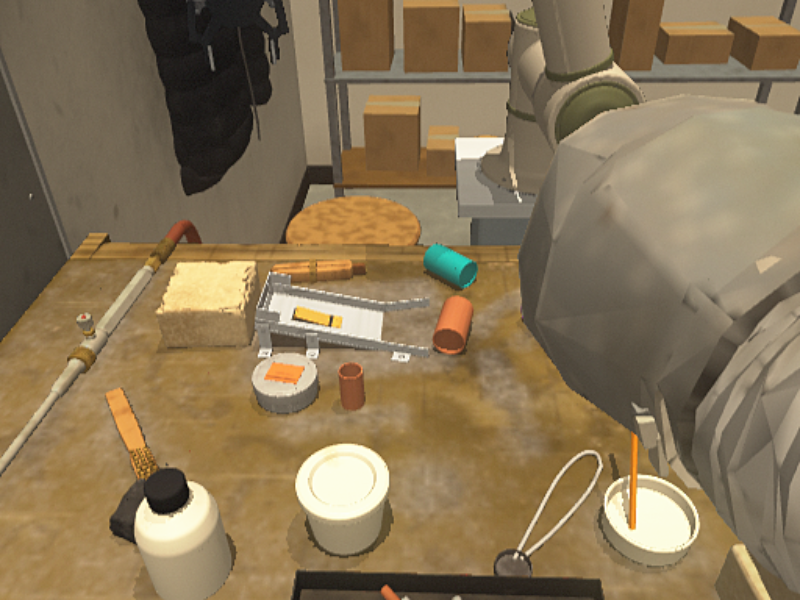

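View pics/top0.png

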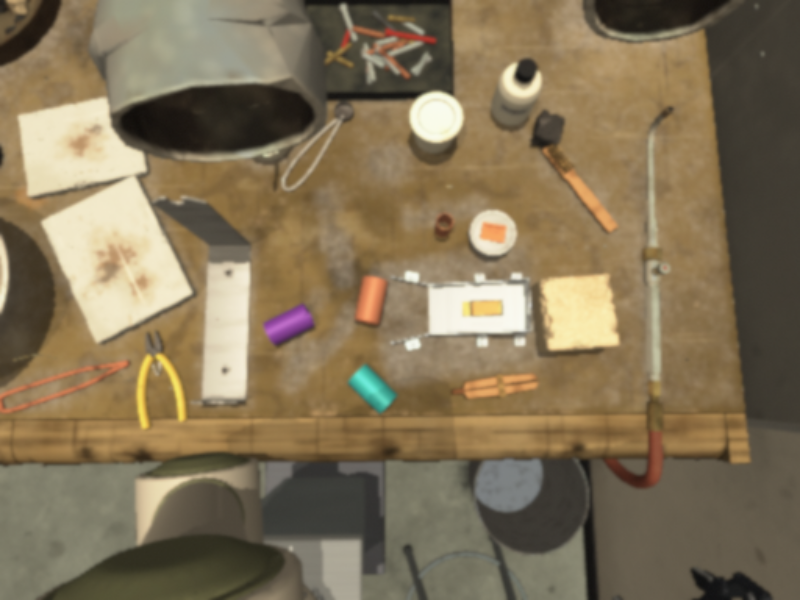

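Candidates for the pipe: purple at top (289,325), turquoise at (372,388) and copper at (371,300), plus the small standing pipe at (443,225). By the description I choose the copper one lying before the ramp's mouth. Next I'll check it in a crop and measure it.

```bash
cat > m.py <<'E'
from h import *
import sys
def measure(n,im,d):
    W=world(n,d); hsv=cv2.cvtColor(im,cv2.COLOR_RGB2HSV)
    inb=(W[...,0]>420)&(W[...,0]<600)&(W[...,1]>-460)&(W[...,1]<-90)&(d>0)
    return W,hsv,inb
def pipe(n,im,d):
    W,hsv,inb=measure(n,im,d)
    H,S,V=cv2.split(hsv)
    m=inb&(W[...,2]>6)&(W[...,2]<60)&((H<14)|(H>172))&(S>110)
    k,l,st,_=cv2.connectedComponentsWithStats(m.astype(np.uint8))
    b=1+np.argmax(st[1:,4]); P=W[l==b]
    from scipy.optimize import least_squares
    def res(q):
        a=np.array([np.sin(q[2]),np.cos(q[2])]); nrm=np.array([a[1],-a[0]])
        D=np.hypot((P[:,:2]-q[:2])@nrm,P[:,2]-q[3]); s=(P[:,:2]-q[:2])@a
        return np.r_[np.where(np.abs(s)<33,D-21,0)]
    c=P[:,:2].mean(0)
    # axis direction from minAreaRect of footprint
    r=cv2.minAreaRect(P[:,:2].astype(np.float32))
    bx=cv2.boxPoints(r); e=[bx[1]-bx[0],bx[2]-bx[1]]; e=max(e,key=np.linalg.norm)
    th=np.arctan2(e[0],e[1]); th=(th+np.pi/2)%np.pi-np.pi/2
    best=least_squares(res,[c[0],c[1],th,21],loss='soft_l1')
    q=best.x; a=np.array([np.sin(q[2]),np.cos(q[2])]); s=(P[:,:2]-q[:2])@a
    mid=(np.percentile(s,1)+np.percentile(s,99))/2
    return q[:2]+mid*a,q[2],q[3],np.ptp(np.percentile(s,[1,99])),len(P),np.median(abs(best.fun)),th
E
python3 - <<'E'
from m import *
for n in("scene","top"):
    z=np.load(f'pics/{n}0.npz'); im,d=z['im'],z['d']
    p=pipe(n,im,d); print(n,[np.round(v,3) for v in p])
    W,hsv,inb=measure(n,im,d)
    ben=inb&(W[...,2]<6)&(W[...,1]>-240); print('bench z',np.median(W[ben][:,2]),W[ben][:,2].std())
    fl=inb&(hsv[...,1]<60)&(W[...,1]<-270)&(W[...,1]>-425)&(abs(W[...,0]-505)<33)&(W[...,2]<45)&(hsv[...,2]>150)
    P=W[fl]
    for _ in range(5):
        A=np.c_[P[:,:2],np.ones(len(P))]; c=np.linalg.lstsq(A,P[:,2],rcond=None)[0]; r=P[:,2]-A@c; P=P[abs(r)<2.5]
    g=c[:2]; print('floor',c,'slope',np.degrees(np.arctan(np.hypot(*g))),'yaw',np.arctan2(g[1],g[0]),'zero at x=500: y=',-(c[2]+c[0]*500)/c[1],len(P))
    # wall points: higher than floor/bench profile
    hp=W[...,2]-np.maximum(0,W[...,:2]@g+c[2])
    wl=inb&(hp>9)&(hp<18)&(W[...,1]<-200)&(W[...,1]>-395)
    Q=W[wl]
    for y in range(-400,-200,15):
        s=Q[(Q[:,1]>=y)&(Q[:,1]<y+15)]; L=s[s[:,0]>505][:,0];R=s[s[:,0]<505][:,0]
        print(y+7,len(L),len(R),np.round([np.median(L) if len(L) else 0,np.median(R) if len(R) else 0]))
z=np.load('pics/top0.npz'); im=z['im']
cr=im[150:250,190:350,::-1]; cv2.imwrite('pics/crop1.png',cv2.resize(cr,(800,500),interpolation=cv2.INTER_CUBIC))
W=world('top',z['d']); 
for x in range(350,800,50): print(x,[ (lambda m: int(np.percentile(W[m][:,2],98)) if m.any() else -1)((abs(W[...,0]-x)<25)&(abs(W[...,1]-y)<25)&(z['d']>0)) for y in range(-550,50,50)])
E
```

```text
scene [array([ 514.17 , -211.669]), np.float64(-1.427), np.float64(22.81), np.float64(69.473), np.int64(562), np.float64(0.0), np.float32(-1.367)]
bench z 1.0651071217057169 1.2171098055811962
floor [-2.97499516e-03 -2.12945600e-01 -5.50129775e+01] slope 12.022464014441619 yaw -1.5847660994757269 zero at x=500: y= -265.32821053657585 836
-393 15 16 [545. 465.]
-378 29 20 [545. 466.]
-363 45 22 [548. 465.]
-348 27 20 [545. 465.]
-333 24 22 [545. 465.]
-318 23 20 [545. 465.]
-303 23 21 [545. 465.]
-288 24 21 [545. 465.]
-273 20 22 [546. 465.]
-258 23 19 [548. 461.]
-243 17 20 [552. 458.]
-228 20 21 [555. 455.]
-213 16 11 [559. 452.]
-198 7 0 [547.   0.]
top [array([ 518.826, -173.814]), np.float64(-1.371), np.float64(20.339), np.float64(68.956), np.int64(462), np.float64(0.0), np.float32(-1.376)]
bench z -0.47344059920932563 1.5483671010237252
floor [-2.71870361e-03 -2.11387854e-01 -5.61704761e+01] slope 11.93687617581581 yaw -1.5836568278451746 zero at x=500: y= -272.1529492394999 1212
-393 5 4 [544. 465.]
-378 18 10 [567. 480.]
-363 30 6 [595. 465.]
-348 16 10 [546. 466.]
-333 6 11 [544. 464.]
-318 6 6 [545. 464.]
-303 11 6 [545. 465.]
-288 9 5 [544. 465.]
-273 5 8 [545. 465.]
-258 6 5 [547. 461.]
-243 6 6 [550. 458.]
-228 6 6 [555. 455.]
-213 5 3 [558. 451.]
-198 0 0 [0 0]
350 [2, 2, 2, 21, 21, 18, 2, 42, 37, 2, 2, 2]
400 [2, 2, 20, 23, 21, 16, 2, 41, 42, 2, 2, 2]
450 [65, 66, 65, 62, 33, 22, 14, 3, 2, 2, 41, 42]
500 [66, 66, 65, 64, 27, 12, 2, 42, 42, 39, 43, 39]
550 [65, 66, 65, 63, 33, 22, 13, 42, 40, 2, 2, 2]
600 [2, 3, 2, 33, 33, 2, 2, 2, 2, 2, 2, 71]
650 [12, 2, 3, 33, 34, 49, 2, 2, 2, 2, 3, 2]
700 [12, 11, 2, 2, 2, 2, 2, 3, 280, 366, 383, 388]
750 [3, 27, 3, 2, 2, 72, 69, 2, 278, 368, 392, 396]
```

View pics/crop1.png

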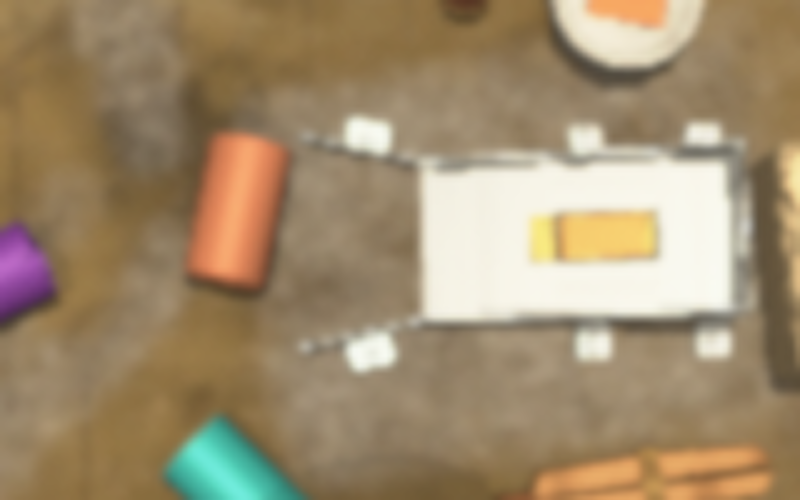

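The crop shows the copper pipe at about (240,212), about 0.2 rad askew, with the gutter mouth on its right at (422,240). The fits give the pipe at about (519,-174). The gutter's midline is x≈505, it runs along -y, and its mouth is at y≈-270. I'll push with both fingertips, partly open, as a wide, square pusher.

Call:
step_arm(
  plan="4.6 -2.4 0 -6 41; 9.2 -4.8 0 -12 41; 13.9 -7.2 0 -18 41; 18.5 -9.7 0 -24 41; 23.2 -12.1 0 -30 41; 27.8 -14.5 0 -36 41; 32.5 -17 0 -43 41; 37.1 -19.4 0 -49 41; 41.8 -21.8 0 -55 41; 46.4 -24.2 0 -60.9 41",
)

```text
time_s: 1.7
eef_pos: [512.9, -143.3, 231.5]
ee_rot: [0.0, 0.772, 0.635, 0.0]
force: [1.1, -2.9, -0.1]
grip_width: 0.412
```

Call:
step_arm(
  plan="0 0 0 0 41; 0 0 0 0 41; 0 0 0 0 41",
)

```text
time_s: 2.0
eef_pos: [511.1, -145.9, 231.3]
ee_rot: [-0.0, 0.774, 0.633, -0.0]
force: [-0.5, -0.1, -0.5]
grip_width: 0.403
```

Call:
step_arm(
  plan="1 0.6 0 0 41; 2.1 1.3 1 0 41; 2.1 1.3 3 0 41; 2.1 1.3 5.5 0 41; 2.1 1.3 8 0 41; 2.1 1.3 10.5 0 41; 2.1 1.3 13 0 41; 2.1 1.3 15.5 0 41; 2.1 1.3 17 0 41; 2.1 1.3 17 0 41",
)

```text
time_s: 3.0
eef_pos: [527.5, -126.3, 58.8]
ee_rot: [-0.002, 0.774, 0.633, -0.001]
force: [-0.4, 0.1, 0.7]
grip_width: 0.408
```

```bash
python3 - <<'E'
from m import *
for n in("scene","top"):
    im,d=cams.capture(n); W=world(n,d)
    try: print(n,[np.round(v,3) for v in pipe(n,im,d)])
    except Exception as e: print(e)
    m=(abs(W[...,0]-528)<60)&(abs(W[...,1]+110)<40)&(W[...,2]>48)&(W[...,2]<110)&(d>0)
    P=W[m]; print(n,m.sum(),P.min(0) if len(P) else 0,P.max(0) if len(P) else 0)
    cv2.imwrite(f'pics/{n}1.png',cv2.resize(im[110:260,170:370,::-1],(800,600)))
s=readout.sense(); print(s['eef_pos'],s['force'])
E
```

```text
scene [array([ 515.905, -199.496]), np.float64(-1.408), np.float64(22.674), np.float64(68.925), np.int64(566), np.float64(0.0), np.float32(-1.37)]
scene 175 [ 506.93240777 -147.91535945   59.62312251] [ 575.8913909  -111.61374499  109.59403565]
top [array([ 516.249, -185.802]), np.float64(-1.402), np.float64(19.521), np.float64(67.872), np.int64(393), np.float64(0.0), np.float32(-1.377)]
top 0 0 0
[ 528.75471677 -127.00040252   61.39298587] [-0.71775237 -0.16484074 -0.05313136]
```

View pics/scene1.png

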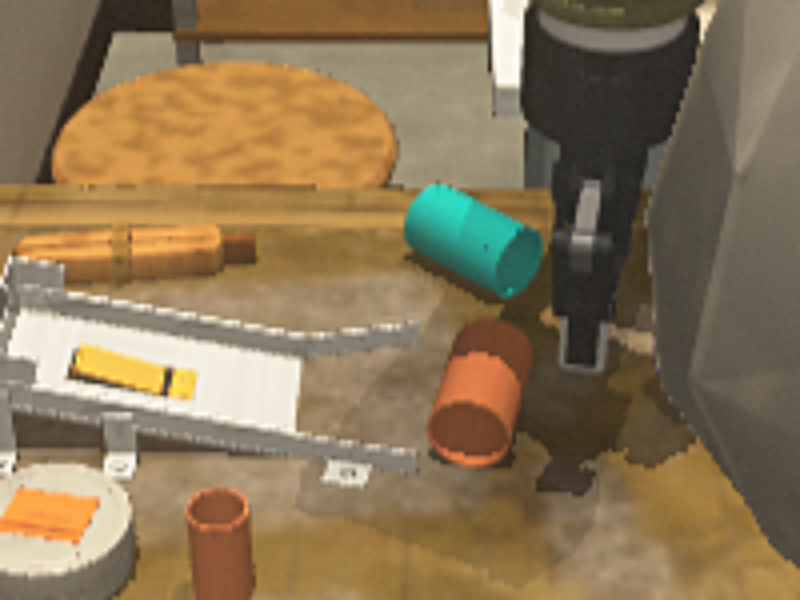

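```bash
python3 - <<'E'
s=open('m.py').read()
a=s.index("        D=np.hypot"); b=s.index("    c=P[:,:2]")
s=s[:a]+"""        D=np.hypot((P[:,:2]-q[:2])@nrm,P[:,2]-q[3])-21; s=abs((P[:,:2]-q[:2])@a)-35
        return np.where((D>0)&(s>0),np.hypot(D,s),np.maximum(D,s))
"""+s[b:]
a=s.index("    q=best.x;")
s=s[:a]+"    q=best.x; return np.round(np.r_[q,len(P),np.median(abs(best.fun)),th],3)\n"
open('m.py','w').write(s)
E
cat > look.py <<'E'
from m import *
for n in("scene","top"):
    im,d=cams.capture(n); print(n,pipe(n,im,d))
s=readout.sense(); print(s['time_s'],s['eef_pos'],s['ee_rot'],s['force'])
E
python3 look.py
```

```text
scene [ 517.501 -177.16    -1.387   22.255  558.       0.646   -1.367]
top [ 519.252 -176.51    -1.38    20.437  391.       0.836   -1.386]
3.2 [ 529.08792518 -127.24731626   62.18244997] [7.87673283e-04 7.73901252e-01 6.33305678e-01 3.87081194e-04] [ 0.82092155 -0.44248391 -0.11129744]
```

Call:
step_arm(
  plan="0 0 2 0 41; 0 0 4 0 41; 0 0 5 0 41; -0.5 0 5 0 41; -1 0 5 0 41; -1.4 0 5 0 41; -1.7 0 5 0 41; -2 0 5 0 41; -2.4 0 5 0 41; -2.8 0 5 0 41",
)

```text
time_s: 4.2
eef_pos: [522.9, -154.9, 11.4]
ee_rot: [0.0, 0.774, 0.633, 0.0]
force: [-0.4, -0.1, 0.7]
grip_width: 0.408
```

```bash
python3 look.py
```

```text
scene [ 515.534 -186.271   -1.37    22.357  447.       0.733   -1.372]
top [ 515.33  -188.141   -1.333   21.282   54.       0.733   -0.645]
4.3 [ 522.87007821 -155.07259742   11.30932762] [ 2.81581749e-05  7.74049074e-01  6.33125604e-01 -8.85886015e-06] [-0.25505344 -0.82605453  0.50949688]
```

Call:
step_arm(
  plan="-0.4 0 0 0 41; -0.9 0 0 0 41; -1.4 0 0 0 41; -1.9 0 0 0 41; -2.4 0 0 0 41; -2.9 0 0 0 41; -3.4 0 0 0 41; -3.9 0 0 0 41; -4.3 0 0 0 41; -4.6 0 0 0 41",
)

```text
time_s: 5.3
eef_pos: [513.8, -200.1, 11.3]
ee_rot: [0.0, 0.774, 0.633, -0.0]
force: [0.7, -0.7, -0.8]
grip_width: 0.413
```

```bash
python3 look.py
```

```text
scene [ 507.297 -231.731   -1.355   22.597  387.       0.835   -1.325]
top [ 4.89368e+02 -2.30709e+02  1.94400e+00  2.27790e+01  9.00000e+00
  3.29000e-01 -9.00000e-03]
5.4 [ 513.78988894 -199.99721716   11.27991429] [1.21580006e-05 7.74010719e-01 6.33172494e-01 9.28599075e-06] [-0.10559199  0.58609268 -0.45572501]
```

Call:
step_arm(
  plan="-0.2 -0.1 0 -1.4 41; -0.4 -0.2 0 -2.8 41; -0.6 -0.3 0 -4.2 41; -0.8 -0.4 0 -5.7 41; -1 -0.4 0 -7.1 41; -1.2 -0.5 0 -8.5 41; -1.4 -0.6 0 -10 41; -1.5 -0.6 0 -11.4 41; -1.5 -0.6 0 -11.4 41",
)

```text
time_s: 6.3
eef_pos: [505.0, -213.3, 11.3]
ee_rot: [0.0, 0.707, 0.707, 0.0]
force: [0.1, -0.5, 0.4]
grip_width: 0.41
```

```bash
python3 look.py
```

```text
scene [ 502.823 -251.373   -1.399   22.182  526.       0.747   -1.363]Traceback (most recent call last):
  File "look.py", line 3, in <module>
    im,d=cams.capture(n); print(n,pipe(n,im,d))
                                  ~~~~^^^^^^^^
  File "m.py", line 12, in pipe
    b=1+np.argmax(st[1:,4]); P=W[l==b]
        ~~~~~~~~~^^^^^^^^^^
    return _wrapfunc(a, 'argmax', axis=axis, out=out, **kwds)
    return bound(*args, **kwds)
ValueError: attempt to get argmax of an empty sequence
```

```bash
python3 - <<'E'
from m import *
im,d=cams.capture("scene"); print(pipe("scene",im,d))
cv2.imwrite('pics/scene2.png',cv2.resize(im[140:260,170:330,::-1],(800,600)))
E
```

```text
[ 502.612 -251.358   -1.393   22.214  536.       0.726   -1.353]
```

View pics/scene2.png

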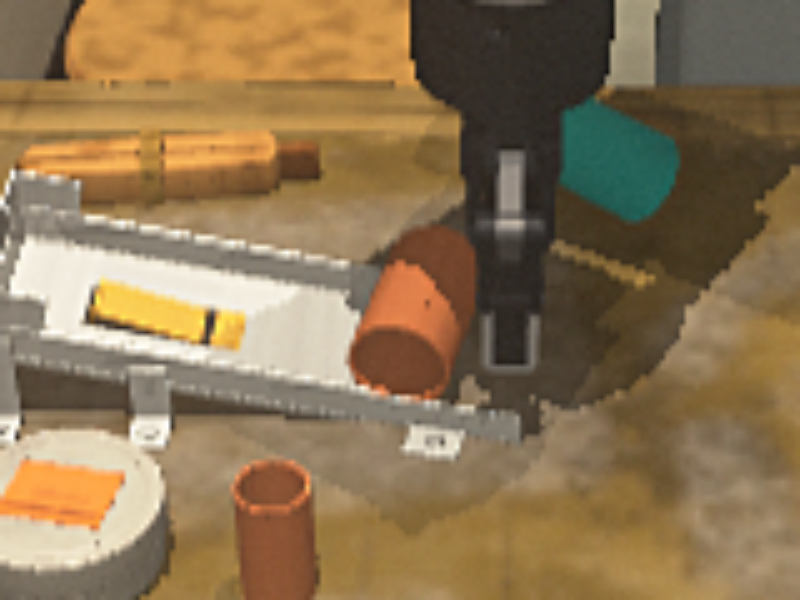

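Call:
step_arm(
  plan="-0.2 0 0 0 41; -0.4 0 0 0 41; -0.6 0 0 0 41; -0.8 0.1 0 0 41; -1 0.1 0 0 41; -1.2 0.1 0 0 41; -1.4 0.1 0 0 41; -1.6 0.1 0 0 41; -1.8 0.1 0 0 41; -2 0.1 0 0 41",
)

```text
time_s: 7.45
eef_pos: [506.0, -233.4, 11.3]
ee_rot: [-0.0, 0.707, 0.707, 0.0]
force: [0.2, 0.2, 0.2]
grip_width: 0.41
```

```bash
sed -i 's/"scene","top"/"scene",/' look.py; python3 look.py
```

```text
scene [ 502.042 -267.675   -1.463   22.497  482.       0.752   -1.476]
7.5 [ 506.00599959 -233.66892511   11.31510911] [ 1.15165499e-04  7.07203610e-01  7.07009928e-01 -3.88405818e-05] [0.06080867 0.19765475 0.03482618]
```

Call:
step_arm(
  plan="-0.2 0 0 0 41; -0.4 0 0 0 41; -0.6 0 0 0 41; -0.8 0 0 0 41; -1 0 -0.1 0 41; -1.2 0 -0.15 0 41; -1.4 0 -0.2 0 41; -1.6 0 -0.25 0 41; -1.8 0 -0.3 0 41; -2 0 -0.35 0 41",
)

```text
time_s: 8.5
eef_pos: [506.0, -253.4, 14.8]
ee_rot: [0.0, 0.707, 0.707, 0.0]
force: [-0.2, 0.8, 0.1]
grip_width: 0.411
```

```bash
python3 look.py
```

```text
scene [ 501.295 -285.944    1.627   26.491  545.       0.963    1.508]
8.55 [ 506.05154199 -253.69306537   14.92518297] [ 1.88640483e-04  7.07207537e-01  7.07005985e-01 -3.55875135e-05] [-0.16951489 -0.42613374  0.36257977]
```

Call:
step_arm(
  plan="-0.4 0 -0.1 0 41; -0.8 0 -0.2 0 41; -1.2 0 -0.25 0 41; -1.6 0 -0.35 0 41; -2 0 -0.4 0 41; -2.4 0 -0.5 0 41; -2.8 0 -0.6 0 41; -3.2 0 -0.7 0 41; -3.6 0 -0.75 0 41; -4 0 -0.85 0 41",
)

```text
time_s: 9.55
eef_pos: [506.0, -293.5, 23.3]
ee_rot: [-0.0, 0.707, 0.707, -0.0]
force: [0.3, 0.5, 0.4]
grip_width: 0.412
```

```bash
python3 look.py
```

```text
scene [ 500.227 -325.028   -1.527   35.026  508.       0.985   -1.529]
9.6 [ 506.0465977 -294.1476849   23.5220807] [ 2.96316629e-04  7.07283507e-01  7.06929948e-01 -4.08136402e-05] [ 0.30649526 -0.70102783  0.28728402]
```

Call:
step_arm(
  plan="-0.4 0 -0.1 0 41; -0.8 0 -0.2 0 41; -1.2 0 -0.25 0 41; -1.6 0 -0.35 0 41; -2 0 -0.4 0 41; -2.4 0 -0.5 0 41; -2.8 0 -0.6 0 41; -3.2 0 -0.7 0 41; -3.6 0 -0.75 0 41; -4 0 -0.85 0 41",
)

```text
time_s: 10.6
eef_pos: [505.9, -333.5, 31.8]
ee_rot: [-0.0, 0.707, 0.707, -0.0]
force: [0.2, 1.0, 0.9]
grip_width: 0.414
```

```bash
python3 look.py; python3 - <<'E'
from m import *
im,d=cams.capture("scene")
cv2.imwrite('pics/scene3.png',cv2.resize(im[140:260,150:310,::-1],(800,600)))
E
```

```text
scene [ 515.309 -383.078    0.921   17.829  286.       6.941    1.564]
10.65 [ 506.02099303 -334.20440849   32.040468  ] [ 3.68984031e-04  7.07272117e-01  7.06941302e-01 -1.03429203e-04] [-0.01809515 -0.10859537  0.8971127 ]
```

View pics/scene3.png

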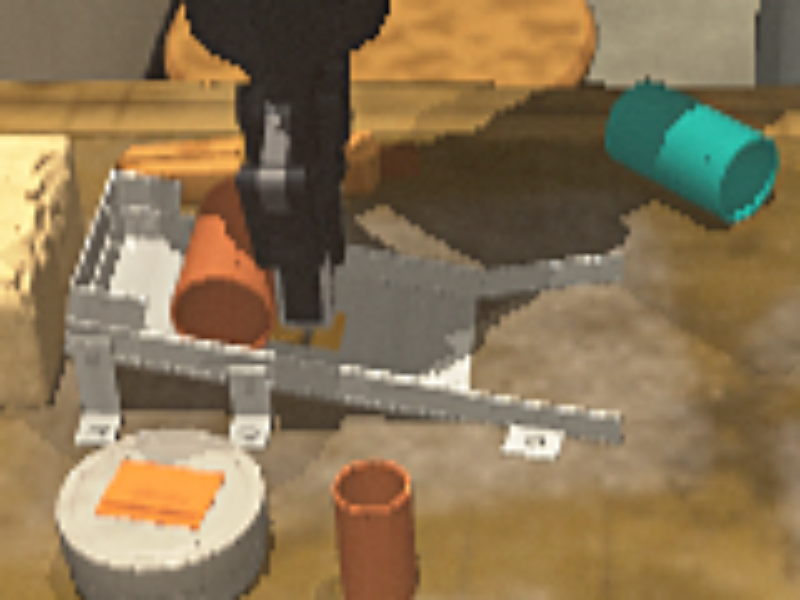

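Call:
step_arm(
  plan="-0.4 0 -0.1 0 41; -0.8 0 -0.2 0 41; -1.2 0 -0.25 0 41; -1.6 0 -0.35 0 41; -2 0 -0.4 0 41; -2.3 0 -0.5 0 41; -2.6 0 -0.55 0 41; -2.9 0 -0.6 0 41; -3.1 0 -0.65 0 41; -3.2 0 -0.7 0 41",
)

```text
time_s: 11.7
eef_pos: [506.0, -365.2, 38.8]
ee_rot: [-0.0, 0.707, 0.707, 0.0]
force: [0.9, 0.7, 0.9]
grip_width: 0.409
```

```bash
python3 - <<'E'
from m import *
f=[]
for i in range(3):
    im,d=cams.capture("scene"); f.append(readout.sense()['force'])
print(np.mean(f,0),readout.sense()['eef_pos'])
W=world("scene",d)
H,S,V=cv2.split(cv2.cvtColor(im,cv2.COLOR_RGB2HSV))
m=((H<14)|(H>172))&(S>110)&(W[...,1]<-330)&(W[...,1]>-430)&(abs(W[...,0]-503)<45)&(W[...,2]>25)
P=W[m]; print(len(P),P.min(0),P.max(0),np.percentile(P[:,1],[2,98]))
cv2.imwrite('pics/scene4.png',cv2.resize(im[140:260,150:310,::-1],(800,600)))
E
```

```text
[ 0.10357333 -0.05008673  0.33242233] [ 505.98490069 -365.19946898   38.78766419]
363 [ 465.42950161 -417.27784654   28.65186474] [ 537.33660241 -377.36695192  173.50418726] [-415.60294127 -378.44648008]
```

View pics/scene4.png

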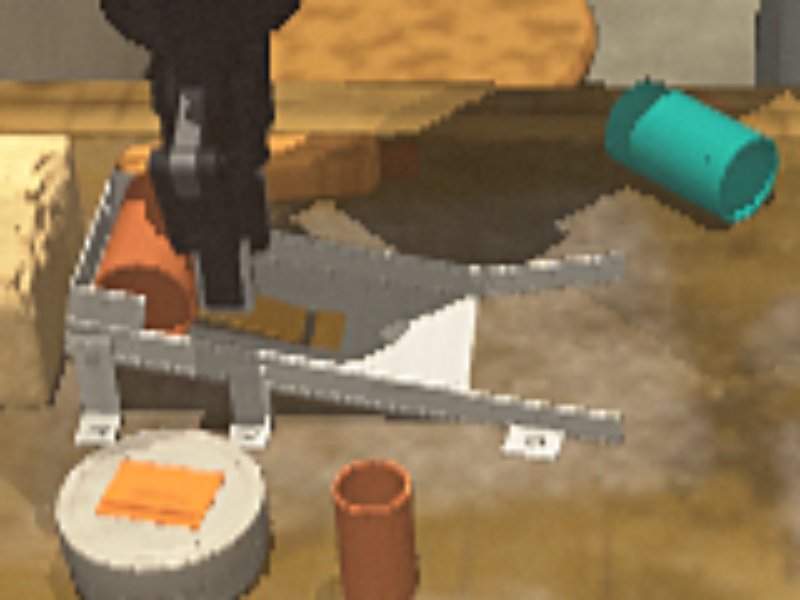

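Call:
step_arm(
  plan="-0.1 0 0 0 41; -0.2 0 0 0 41; -0.3 0 -0.05 0 41; -0.3 0 -0.05 0 41",
)

```text
time_s: 12.25
eef_pos: [506.0, -368.4, 39.4]
ee_rot: [0.0, 0.707, 0.707, -0.0]
force: [0.7, -0.1, 0.1]
grip_width: 0.41
```

Call:
step_arm(
  plan="-0.1 0 0 0 41; -0.1 0 0 0 41; -0.2 0 0 0 41; -0.2 0 0 0 41",
)

```text
time_s: 12.65
eef_pos: [506.0, -370.0, 39.2]
ee_rot: [-0.0, 0.707, 0.707, 0.0]
force: [0.9, 1.6, 0.2]
grip_width: 0.413
```

Call:
step_arm(
  plan="-0.05 0 0 0 41; -0.1 0 0 0 41; -0.1 0 0 0 41",
)

```text
time_s: 12.95
eef_pos: [506.0, -370.0, 39.2]
ee_rot: [-0.001, 0.707, 0.707, 0.001]
force: [-0.2, 7.8, 3.2]
grip_width: 0.408
```

```bash
python3 - <<'E'
from m import *
f=[]
for i in range(4):
    im,d=cams.capture("scene"); f.append(readout.sense()['force'])
print(np.mean(f,0),readout.sense()['eef_pos'])
E
```

```text
[-0.08941379  7.51466193  2.91474894] [ 506.00532976 -370.06972427   39.20843927]
```

It is against the stop (7.5 N). I'll ease back slowly.

Call:
step_arm(
  plan="0.1 0 0 0 41; 0.2 0 0 0 41; 0.3 0 0 0 41; 0.4 0 0 0 41; 0.6 0 0 0 41; 0.8 0 0 0 41; 1 0 0 0 41; 1.4 0 0 0 41; 1.8 0 0 0 41; 2 0 0 0 41",
)

```text
time_s: 14.15
eef_pos: [506.0, -350.7, 39.3]
ee_rot: [-0.0, 0.707, 0.707, 0.0]
force: [0.6, 0.7, 0.1]
grip_width: 0.411
```

```bash
python3 - <<'E'
from m import *
im,d=cams.capture("scene")
print(readout.sense()['force'],readout.sense()['eef_pos'])
cv2.imwrite('pics/scene5.png',cv2.resize(im[140:260,150:310,::-1],(800,600)))
E
```

```text
[-0.28575907  1.1670637  -0.72755724] [ 506.05231954 -350.54308004   39.32327079]
```

View pics/scene5.png

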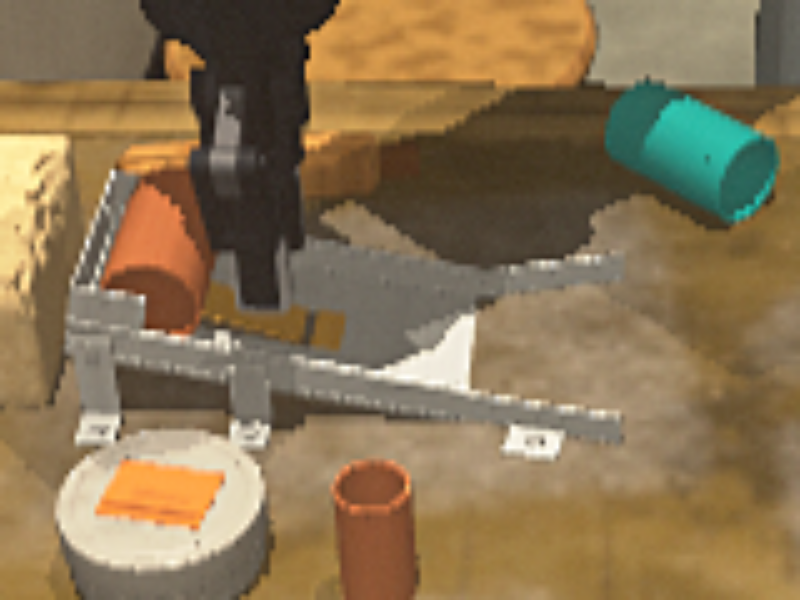

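The pipe has stayed at (155,265) with the finger clear of it. I'll back away and lift.

Call:
step_arm(
  plan="1 0 -0.5 0 41; 2 0 -2 0 41; 3 0 -4 0 41; 5 0 -7 0 41; 8 0 -10 0 41; 11 0 -13 0 41; 14 0 -15 0 41; 17 0 -16 0 41; 19 0 -16 0 41; 19 0 -16 0 41",
)

```text
time_s: 15.2
eef_pos: [506.0, -158.8, 200.1]
ee_rot: [0.0, 0.706, 0.708, 0.0]
force: [-0.5, 0.4, -0.6]
grip_width: 0.407
```

Call:
step_arm(
  plan="0 0 0 0 41; 0 0 0 0 41; 0 0 0 0 41; 0 0 0 0 41; 0 0 0 0 41",
)

```text
time_s: 15.7
eef_pos: [506.0, -161.5, 199.1]
ee_rot: [-0.0, 0.707, 0.707, -0.0]
force: [0.1, 0.4, -1.3]
grip_width: 0.411
```

```bash
python3 - <<'E'
from m import *
print(readout.sense()['force'],readout.sense()['eef_pos'],readout.sense()['time_s'])
for n in("scene","top"):
    im,d=cams.capture(n); print(n,pipe(n,im,d)); W=world(n,d)
    for t in("short_pipe","tin","clamp"):
        for r in spotter.regions_of(n,t)[:1]: 
            m=r['pixels']&(d>0);print(t,np.round(r['conf'],2),np.round(r['extent']),np.round(np.median(W[m],0)))
    if n=="top": cv2.imwrite('pics/top6.png',cv2.resize(im[110:270,210:410,::-1],(750,600),interpolation=cv2.INTER_CUBIC))
    else: cv2.imwrite('pics/scene6.png',cv2.resize(im[140:260,150:310,::-1],(800,600)))
E
```

```text
[ 0.0518503   0.4059316  -1.29259588] [ 505.96411248 -161.53460931  199.13763033] 15.7
scene [ 503.136 -380.857   -0.658   49.09   230.       3.163   -1.569]
short_pipe 0.75 [225. 248.  17.  29.] [ 651. -295.   35.]
tin 0.96 [182. 244.  45.  41.] [ 641. -373.   32.]
clamp 0.8 [206. 174.  61.  18.] [ 386. -365.   20.]
top [ 503.076 -355.892  -17.269   58.737   72.       0.828   -1.499]
short_pipe 0.58 [283. 145.  13.  13.] [ 644. -297.   27.]
tin 0.94 [315. 150.  30.  34.] [ 623. -375.   31.]
clamp 0.64 [319. 246.  54.  14.] [ 381. -377.   19.]
```

View pics/scene6.png

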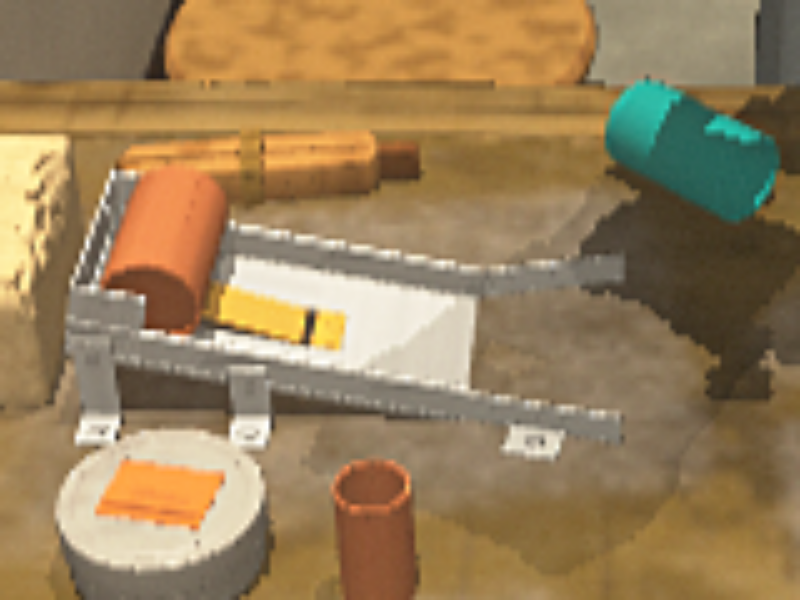

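View pics/top6.png

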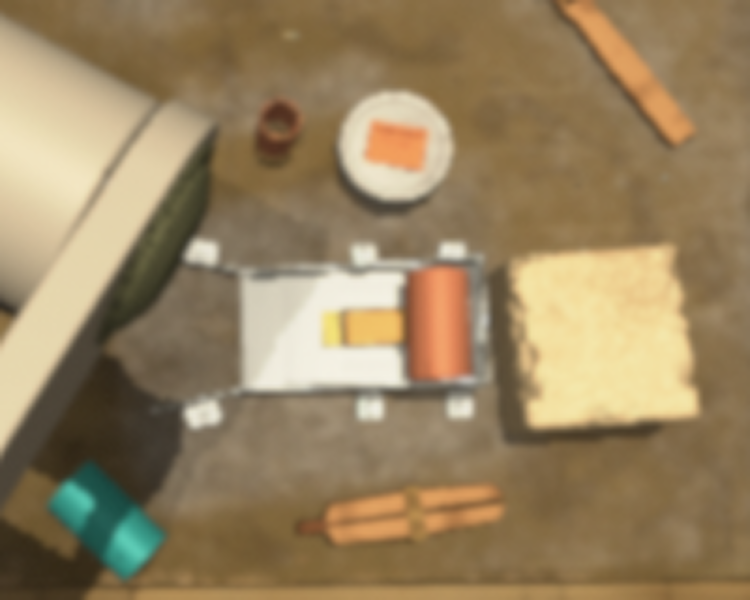

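Both views show the pipe square at the top of the gutter (scene (165,250), top (440,322)). The catch leaf is up behind it, and the tin, small pipe and clamp are where they were.

```bash
python3 -c "
from rig import workorder; print(workorder.finish_job())"
```

```text
the job is handed in; nothing more can be done
None
```

The large copper pipe is loaded: it lies square at the top of the gutter, held by itself between the spring catch and the end stop. I pushed it there with the two fingertips partly open, without pinching or lifting it. I handed the job in at about 16 s on the robot's clock.

- **Push:** the pipe first rolled ahead about 0.18 rad askew when I tried to turn it on the bench. It squared itself as I pushed it on into the gutter's mouth and up the first of the slope. It then went over the catch to the stop, where I read 7.5 N.
- **Catch:** after I backed off, the pipe rolled back a few mm and stayed put for over 1.5 s with the arm clear. In the last scene and top pictures it sits at the top with the catch leaf showing up behind it.
- **Bystanders:** the last readings for the tin, small standing pipe and clamp are within about 5 mm of the first ones, which is within the spotter's scatter. The turquoise look-alike looks unmoved in the pictures. The purple one is outside the last views, so I did not re-check it.
- **Checks that failed:** my numeric cylinder fit of the pipe failed at the top of the gutter in both views, because my search box and colour mask cut part of it off. The final position therefore rests on the pictures and the stop contact.

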